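Slide the brass wear plate off the surface plate and clamp it for drilling

TASK

The thin brass plate on the granite surface plate is to be clamped in the drilling fixture. Push it along the guide rail, flat on the granite, until its right-hand end hangs about 6 cm over the right-hand edge, then take it by that overhanging end and lift it clear. Lay it flat in the fixture under the raised clamp, up against both dowel pins and the end stop, and then push the red handle all the way down so that the clamp locks on it; leave the tools standing about where they are.

Things in the scene. Friction and masses are not known exactly. Their poses are not given: they have to be found in the camera images.
- wear_plate: The work: a flat brass plate, 60 mm (its x) by 160 mm (its y) by 4 mm thick, about 0.3 kg, loose. Origin at the centre of its underside, z up. It starts flat on the granite, one long side within 3 mm of the guide rail, too thin and too close to the rail to be taken there.
- plate_right_end (a point): Middle of the brass plate's right-hand (its -y) short end, 80 mm from the plate's centre, at mid thickness (2 mm above its underside).
- surface_plate: Black granite surface plate, fixed, 200 (its x) by 280 mm (its y), top 50 mm above the worktop. Origin on the worktop under its centre; free right-hand edge at y = -140 mm in its frame. A steel guide rail, 14 mm wide, 12 mm above the granite, runs along y from -120 to +60 mm, its near face at x = +50 mm; the brass plate lies on the near side of it.
- fixture: Drilling fixture with toggle clamp, fixed. Origin on the worktop in line with the clamp arm, which points along +x (away from the robot); the red handle is on the -x side. Clamp tower: x 2 to 44 mm, y -10 to 10 mm, up to 70 mm high. The work lies 37 mm above the worktop, on the clamp's plate (x up to 95, y -40 to 40 mm) and on a narrow rest further right.
- seat (a point): Where the origin of the brass plate is when seated: (79, -36, 37) mm in the fixture. There the plate's near long side touches both dowel pins, its left (+y) end touches the end stop, and its long side is parallel to fixture y; its right end sticks out 4 mm past the rest.
- pin_right (a point): Top centre of the right dowel pin: 8 mm thick, standing 10 mm above the height on which the work lies; (45, -32) mm in the fixture.
- pin_left (a point): The like for the left dowel pin; (45, 30) mm in the fixture.
- end_stop (a point): Top edge of the end stop's working face, 8 mm above the height on which the work lies; the 30 mm wide face looks along fixture -y, at y = 44 mm, x 64 to 94 mm.
- rest_end (a point): Right end, top, of the narrow rest: 28 mm wide (fixture x 65 to 93 mm), from fixture y = -112 to -46 mm, 37 mm high. The plate overhangs it by 16 mm on each side, and there the fingers have free room down to the worktop.
- handle_pivot (a point): Hinge axis (along fixture y) of the red handle, at (14, 0, 64) mm in the fixture.
- clamp_handle (a joint): Angle of the red handle, rad: about 1.3 standing up, clamp open (start); 0 fully down, locked. At 0 the round grip (19 mm thick) lies along fixture -x, 42 to 104 mm from the pivot, axis 14 mm (inner) to 4 mm (outer end) above it. Pushed towards -x and down it takes the clamp arm along: stiff, 5 to 15 N at the grip, hardest at the end. Stays where it is left.
- clamp_arm: Clamp arm, linked to the handle; hinged at (32, 62) mm (x, z in the fixture), 58 mm long. Raised it stands nearly upright, up to 125 mm above the worktop, at fixture x 25 to 70 mm, y -8 to 8 mm, pad about 100 mm up, so it overhangs the seat: the plate goes in sideways beneath it, best from the right (-y). Down, its 15 mm pad presses on the plate at x = 79, y = 0 mm.
- height_setter: Blue cube-shaped dial gauge, 55 x 54 x 64 mm, loose bystander; origin under its centre.
- micrometer: Micrometer lying flat, 54 x 130 x 16 mm, loose bystander; origin under its centre.
- layout_tin: Round blue tin, 66 mm across, 37 mm high, loose bystander; origin under its centre.
- setup_block: Steel block with holes, 51 x 76 x 25 mm, loose bystander; origin under its centre.
- chip_brush: Flat brush with wooden handle, 30 x 165 x 11 mm, loose bystander; origin under its centre.

How it is judged:
By the outcome, as a careful person would: the job done as asked, in the order asked, and still so for the second after the job is handed in, with the robot touching nothing.
It also fails if it takes over 66 s, if anything falls off the work surface, if the arm or the gripper's body presses on something with over 40 N, if the wrist force passes 120 N, or if a joint passes its speed limit or range.

ROBOT

A 6-joint arm with a two-finger parallel gripper is mounted at the origin on a cart in front of the work surface, level with it; the furniture and walls round the work are solid. World frame = base frame: x ahead of the robot, y to its left, z up, the work surface at z = 0. Lengths are in mm, angles in rad, forces in N, time in s.
With the tool pointing down it reaches from about 400 to 925 mm from the base axis. Payload 12.5 kg.
Tool frame: the origin (TCP) lies on the front face of the gripper's body, between the roots of the fingers; the fingertips stand 78 mm ahead of it and the grasp point (between the pads) lies 59 mm ahead of it (env.nose_length is the distance from the TCP to the fingertips, in mm); z points along the fingers, y is the line along which they close (so a half turn about z gives the same grasp; the last joint's range is limited). The gripper opens to 95 mm and grips with 3 to 60 N. Pads are 20 mm wide; open, the fingers measure 119 mm over their backs; the gripper's body (75 mm by 180 mm) begins 59 mm behind the grasp point.
Start: joints at [-1.348, 0.491, 1.559, -0, 1.092, -0.106], TCP at [201.839, -591.523, 292.261] pointing down, gripper open.
Joint ranges: [-3.1, 3.1], [-0.84, 2.19], [0.05, 2.79], [-1.13, 4.28], [0.06, 2.93], [-2.69, 2.69]. Speed limits (rad/s): [2.22, 2.22, 2.79, 3.14, 3.14, 3.14].

INTERFACE

Orientations are given as [roll, pitch, yaw] about the fixed x, y, z axes, in that order (R = Rz(yaw) Ry(pitch) Rx(roll)).
In Python, from cell import env gives the robot as it stands.
- The arm moves only by the tool jog_arm, never from a script. Its argument "motion" is a list of rows, each a list of 7 numbers: the turn, a rotation vector about the tool's x, y, z in degrees, then the shift along the tool's x, y, z in mm, then the finger opening in mm, from 0 to 95.1. In form: [[wx, wy, wz, x, y, z, hand], ...]. A call has 1 to 10 rows; each row shifts and turns the commanded pose from where the row before left it, along the tool's axes as they then stand; what a row does not reach is not made up. A row lasts 1/8 s, in which the tool goes at most 62.5 mm and 10.7 degrees, less where a joint would pass 70% of its speed; a pose out of reach is approached as far as the arm can. A call is refused whole if a number of a shift passes 62.5 or a number of a turn 10.7, either way. A call with a gripper value outside its range is refused whole. The fingers move at their own pace and stop on an object; the grip force is fixed at half the most. Time passes only in rows, so rows that do not move let the fingers close. It gives the time, the measured TCP pose, the force, the opening and the grip force at its end, in the units of the state.
- env.state(): the state, without advancing time (a new reading comes with each control period).
- env.read_camera(name): name is "scene" or "top" or "wrist"; returns a dict with "color" (420x560x3 uint8, red, green, blue), "z_map" (420x560 float32, mm along the optical axis (not along the pixel's ray), 0 where there is no reading), "camera_matrix" (3x3 intrinsics, pixels), "k1" (the pictures are not rectified: a ray, as slopes to the right and down, at radius r is drawn at 1 + k1 r^2 times it, then the intrinsics apply), "world_to_cam" (4x4, takes a point from world to camera coordinates). Camera axes: x right, y up, looking along -z (the intrinsics and any distortion apply to the point x, -y, -z); pixel columns grow to the right and rows downward; lengths in mm; the calibration is good to about 2 mm. A picture is of the moment at which its call begins.
- env.job_done(): hands the job in; it is judged then, once.
Trained networks look in the newest picture that a camera, given by its name, has taken for a name from the list of things; names that differ only in an ending like _2 or _b are one class to them, and where a whole thing is asked for, a point or a joint stands for the part that bears it (a point fixed in the world has none). Each returns a list of dicts, best first, with "score" (0 to 1); they miss things now and then, are a little off and sometimes report something else, mostly with a low value. They report only what shows in the picture. A call takes as long as a camera call.
- env.recognise(camera, thing): "location" ([column, row] in pixels, amid what is visible of it).
The state is a dict: "t": time; "joints": joint angles; "qvel": joint speeds; "tau": joint torques, N m; "eef_pos": TCP position; "tcp_rot": TCP orientation; "ft_force": force on the tool from outside, world axes, zero at the start; "moment": the same for the moment, N m; "opening": opening from 0.0 (shut) to 1.0 (fully open); "grip_force": force on a finger pad.
Only numpy, scipy, OpenCV 4.12 (cv2) and the standard library are available. Lean on these libraries where they do the work, as an engineer would, in place of code of your own. Each camera call takes 0.05 s, during which the arm holds its last target. There are 200 camera calls.

## Working session

There is one attempt and no reset: what is moved stays moved. The work goes in short steps, Python scripts to look and compute and a tool call to move; the robot and the scene stay as the last step left them, time stands still between calls to the robot, and variables do not carry over. Pictures are saved under pics/ and viewed, at most 10 in all, crops included, and the job is handed in when it is done.

Besides the shell and the picture viewer there is one more tool, called by a JSON object that holds its "fn" and its "kwargs", one argument or row to a line. jog_arm: Moves the arm, as the interface text tells. Its arguments: {"type":"object","properties":{"motion":{"type":"array"}},"required":["motion"]}

```bash
mkdir -p pics; ls
cat > h.py <<'E'
import numpy as np, cv2
from cell import env
from scipy.spatial.transform import Rotation as R
def cam(n,save=None):
    c=env.read_camera(n)
    if save: cv2.imwrite('pics/'+save,c['color'][:,:,::-1])
    return c
def rays(c,px):
    K=c['camera_matrix']; p=np.atleast_2d(np.array(px,float))
    d=np.stack([(p[:,0]-K[0,2])/K[0,0],(p[:,1]-K[1,2])/K[1,1]],1)
    u=d.copy()
    for _ in range(20): u=d/(1+c['k1']*(u**2).sum(1,keepdims=True))
    return np.c_[u[:,0],-u[:,1],-np.ones(len(u))]
def toworld(c,pc):
    T=np.linalg.inv(c['world_to_cam']); return pc@T[:3,:3].T+T[:3,3]
def at_depth(c,px):
    p=np.atleast_2d(px).astype(int); z=c['z_map'][p[:,1],p[:,0]]
    return toworld(c,rays(c,px)*z[:,None])
def at_z(c,px,z):
    T=np.linalg.inv(c['world_to_cam']); o=T[:3,3]; d=rays(c,px)@T[:3,:3].T
    return o+d*((z-o[2])/d[:,2])[:,None]
def cloud(c):
    v,u=np.mgrid[0:420,0:560]; px=np.c_[u.ravel(),v.ravel()]
    return (at_depth(c,px)).reshape(420,560,3)
def proj(c,P):
    P=np.atleast_2d(P); q=P@c['world_to_cam'][:3,:3].T+c['world_to_cam'][:3,3]
    s=np.c_[q[:,0]/-q[:,2],-q[:,1]/-q[:,2]]; s=s*(1+c['k1']*(s**2).sum(1,keepdims=True))
    K=c['camera_matrix']; return s*[K[0,0],K[1,1]]+[K[0,2],K[1,2]]
E
python3 - <<'E'
from h import *
a=cam('top','top0.png'); b=cam('scene','scene0.png')
for n in ['wear_plate','plate_right_end','surface_plate','fixture','pin_right','pin_left','end_stop','rest_end','handle_pivot','clamp_arm','clamp_handle']:
    for cn,c in (('top',a),('scene',b)):
        r=env.recognise(cn,n)[:2]
        for x in r: print(n,cn,x['score'],np.round(x['location']),at_depth(c,x['location']).round(0))
s=env.state();print(s['eef_pos'],s['tcp_rot'],s['t'],s['opening'])
print(np.linalg.inv(a['world_to_cam']).round(2))
E
```

```text
pics
wear_plate top 0.86 [184. 220.] [[519. 160.  57.]]
wear_plate top 0.6 [264. 150.] [[726. -63.  57.]]
wear_plate scene 0.76 [220. 251.] [[513. 160.  51.]]
plate_right_end top 0.93 [186. 220.] [[518. 155.  50.]]
plate_right_end top 0.3 [309. 214.] [[ 544. -200.   40.]]
plate_right_end scene 0.62 [313. 192.] [[ 559. -196.   46.]]
surface_plate top 0.73 [306. 210.] [[ 556. -189.   42.]]
surface_plate top 0.72 [169. 228.] [[494. 204.  51.]]
surface_plate scene 0.93 [213. 267.] [[476. 204.  50.]]
fixture top 0.97 [308. 212.] [[ 552. -194.   41.]]
fixture top 0.48 [376. 255.] [[ 429. -403.    8.]]
pin_right top 0.87 [310. 211.] [[ 553. -198.   69.]]
pin_right scene 0.71 [310. 196.] [[ 553. -183.   41.]]
pin_left top 0.92 [311. 209.] [[ 560. -205.   40.]]
pin_left top 0.26 [272. 274.] [[367. -97.  13.]]
pin_left scene 0.83 [310. 192.] [[ 567. -193.   42.]]
end_stop top 0.72 [309. 215.] [[ 542. -199.   41.]]
end_stop scene 0.72 [307. 195.] [[ 563. -179.   40.]]
rest_end top 0.96 [311. 215.] [[ 542. -204.   45.]]
rest_end scene 0.95 [312. 195.] [[ 559. -194.   37.]]
handle_pivot top 0.76 [308. 212.] [[ 551. -194.   61.]]
handle_pivot top 0.38 [200. 147.] [[732. 123.  43.]]
handle_pivot scene 0.6 [313. 195.] [[ 546. -189.   51.]]
clamp_arm top 0.54 [315. 206.] [[ 565. -207.  116.]]
clamp_arm top 0.18 [312. 212.] [[ 549. -204.   69.]]
clamp_arm scene 0.5 [315. 174.] [[ 570. -210.  109.]]
clamp_handle top 0.5 [315. 221.] [[ 521. -200.  169.]]
[ 201.85879335 -591.50388968  292.26015012] [3.14151948e+00 1.80464958e-05 3.28860523e-01] 1.2 0.9971149087090265
[[ 2.00000e-02  1.00000e+00 -7.00000e-02  4.71310e+02]
 [-1.00000e+00  2.00000e-02  3.00000e-02 -5.02400e+01]
 [ 3.00000e-02  7.00000e-02  1.00000e+00  1.39984e+03]
 [ 0.00000e+00  0.00000e+00  0.00000e+00  1.00000e+00]]
```

Run:
```python
import cv2
a=cv2.imread('pics/top0.png'); cv2.imwrite('pics/top0c.png',cv2.resize(a[120:300,130:390],None,fx=3,fy=3,interpolation=cv2.INTER_CUBIC))
```

```text
(no output)
```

View pics/top0c.png

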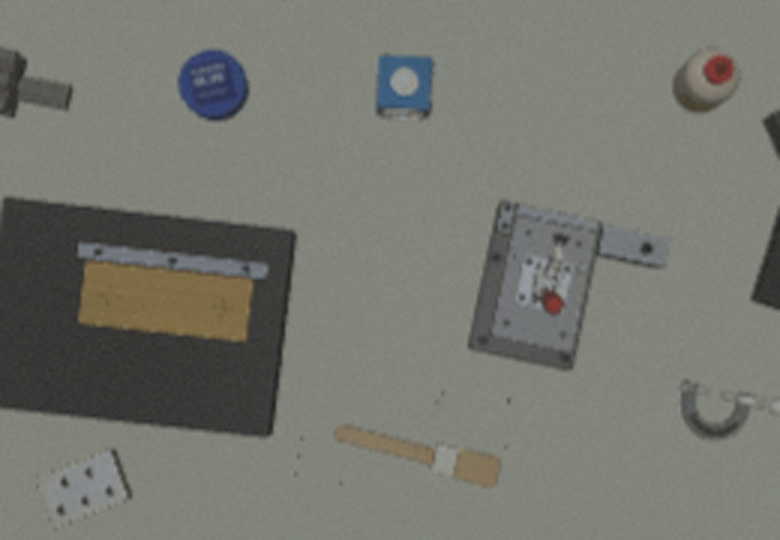

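View pics/scene0.png

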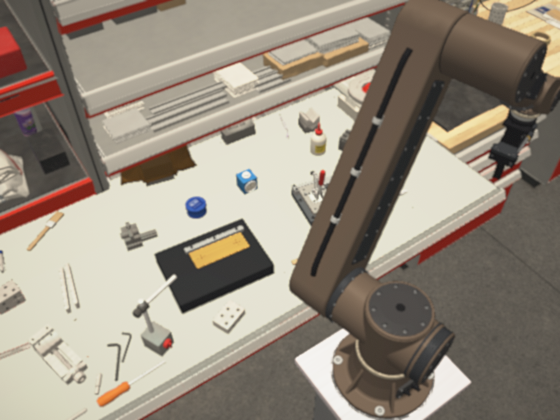

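```bash
cat > m1.py <<'E'
from h import *
c=cam('top'); hsv=cv2.cvtColor(c['color'],cv2.COLOR_RGB2HSV)
def rect(mask,z,roi):
    m=np.zeros(mask.shape,np.uint8); u0,u1,v0,v1=roi; m[v0:v1,u0:u1]=mask[v0:v1,u0:u1]
    m=cv2.morphologyEx(m,cv2.MORPH_OPEN,np.ones((3,3),np.uint8))
    cs,_=cv2.findContours(m,cv2.RETR_EXTERNAL,cv2.CHAIN_APPROX_NONE); k=max(cs,key=cv2.contourArea).reshape(-1,2)
    w=at_z(c,k,z)[:,:2].astype(np.float32); r=cv2.minAreaRect(w); print(np.round(r[0],1),np.round(r[1],1),round(r[2],1)); return r
H,S,V=[hsv[...,i] for i in range(3)]
p=rect(((H>12)&(H<32)&(S>100)).astype(np.uint8),54,(140,230,190,250))
print(cv2.boxPoints(p).round(1))
dark=(V<75).astype(np.uint8)
pr=at_z(c,[[228,197],[220,265],[130,186],[130,256]],50);print('granite guess',pr.round(1))
P=cloud(c)
m=(P[...,2]>44)&(P[...,2]<75)&(P[...,1]>40)&(P[...,1]<330)&(P[...,0]>380)&(P[...,0]<660)
g=rect(m.astype(np.uint8),50,(90,240,170,280));print(cv2.boxPoints(g).round(1))
m=(P[...,2]>28)&(P[...,1]<-110)&(P[...,1]>-310)&(P[...,0]>470)&(P[...,0]<640)
g=rect(m.astype(np.uint8),37,(280,370,170,260))
# rest end crop corners (667,265),(665,..)
print('fix px',at_z(c,np.array([[605,228],[667,240],[662,268],[598,258]])/3+[130,120],37).round(1))
E
python3 m1.py
```

```text
[518.7 157.9] [157.9  57.9] 85.4
[[483.6  81.5]
 [541.3  76.9]
 [553.9 234.3]
 [496.2 238.9]]
granite guess [[588.2  37.3  50. ]
 [393.   54.4  50. ]
 [612.6 318.4  50. ]
 [413.  309.8  50. ]]
[501.9 186.8] [279.2 199.4] 84.8
[[390.   56.7]
 [588.6  38.8]
 [613.8 316.8]
 [415.2 334.8]]
[ 549.  -197.1] [ 95.2 134.4] 80.3
fix px [[ 600.  -264.5   37. ]
 [ 589.7 -325.4   37. ]
 [ 562.2 -320.8   37. ]
 [ 570.4 -258.1   37. ]]
```

```bash
cat > plan.py <<'E'
import sys; from h import *
def plan(tgt,yaw,n=None,hand=95,tilt=None):
    s=env.state(); p=np.array(s['eef_pos']); Rc=R.from_euler('xyz',s['tcp_rot'])
    Rt=R.from_euler('xyz',[np.pi,0,np.radians(yaw)]); rv=(Rc.inv()*Rt).as_rotvec()
    d=np.array(tgt)-p; need=max(np.linalg.norm(d)/60,np.linalg.norm(np.degrees(rv))/10.2)
    n=n or int(np.ceil(need)); print('n',n,'need',round(need,2),'from',p.round(1),np.degrees(s['tcp_rot']).round(1),'F',np.round(s['ft_force'],1))
    rows=[]
    for i in range(n):
        Ri=Rc*R.from_rotvec(rv*i/n)
        rows.append([round(float(v),1)+0 for v in list(np.degrees(rv)/n)+list(Ri.inv().apply(d/n))]+[hand])
    print(str(rows).replace(' ',''))
if __name__=='__main__':
    a=[float(v) for v in sys.argv[1:]]; plan(a[:3],a[3],int(a[4]) or None if len(a)>4 else None,a[5] if len(a)>5 else 95)
E
python3 plan.py 545 -235 330 80 10 40
```

```text
n 10 need 8.27 from [ 201.8 -591.5  292.3] [180.    0.   18.8] F [-0.1 -0.6  0.1]
[[0.0,0.0,-6.1,44.0,-22.7,-3.8,40.0],[0.0,0.0,-6.1,46.2,-17.8,-3.8,40.0],[0.0,0.0,-6.1,47.8,-12.8,-3.8,40.0],[0.0,0.0,-6.1,48.9,-7.7,-3.8,40.0],[0.0,0.0,-6.1,49.4,-2.4,-3.8,40.0],[0.0,0.0,-6.1,49.4,2.9,-3.8,40.0],[0.0,0.0,-6.1,48.8,8.1,-3.8,40.0],[0.0,0.0,-6.1,47.7,13.3,-3.8,40.0],[0.0,0.0,-6.1,46.0,18.3,-3.8,40.0],[0.0,0.0,-6.1,43.8,23.1,-3.8,40.0]]
```

{"fn": "jog_arm", "kwargs": {
  "motion": [
    [0,0,-6.1,44,-22.7,-3.8,40],
    [0,0,-6.1,46.2,-17.8,-3.8,40],
    [0,0,-6.1,47.8,-12.8,-3.8,40],
    [0,0,-6.1,48.9,-7.7,-3.8,40],
    [0,0,-6.1,49.4,-2.4,-3.8,40],
    [0,0,-6.1,49.4,2.9,-3.8,40],
    [0,0,-6.1,48.8,8.1,-3.8,40],
    [0,0,-6.1,47.7,13.3,-3.8,40],
    [0,0,-6.1,46,18.3,-3.8,40],
    [0,0,-6.1,43.8,23.1,-3.8,40]
  ]
}}

```text
t: 2.5
eef_pos: [546.6, -234.1, 330.5]
tcp_rot: [3.141, 0.0, 1.397]
ft_force: [0.2, -0.2, 0.3]
opening: 0.418
grip_force: 0.0
```

Shift uses row-start axes. Look at the fixture.

Run:
```python
from h import *
c=cam('wrist','wr_fix.png'); im=c['color'][:,:,::-1]
cv2.imwrite('pics/wr_fix.png',cv2.resize(im,(800,600)))
import pickle; pickle.dump(c,open('wr_fix.pkl','wb'))
for n in ['pin_right','pin_left','end_stop','rest_end','handle_pivot']:
    for x in env.recognise('wrist',n)[:2]: print(n,x['score'],np.round(x['location']),at_depth(c,x['location']).round(0))
```

```text
pin_right 0.65 [279. 157.] [[ 552. -199.   58.]]
pin_left 0.61 [282. 151.] [[ 556. -192.   64.]]
end_stop 0.55 [281. 154.] [[ 555. -194.   67.]]
rest_end 0.67 [282. 157.] [[ 555. -198.   65.]]
handle_pivot 0.9 [281. 156.] [[ 555. -196.   65.]]
```

View pics/wr_fix.png

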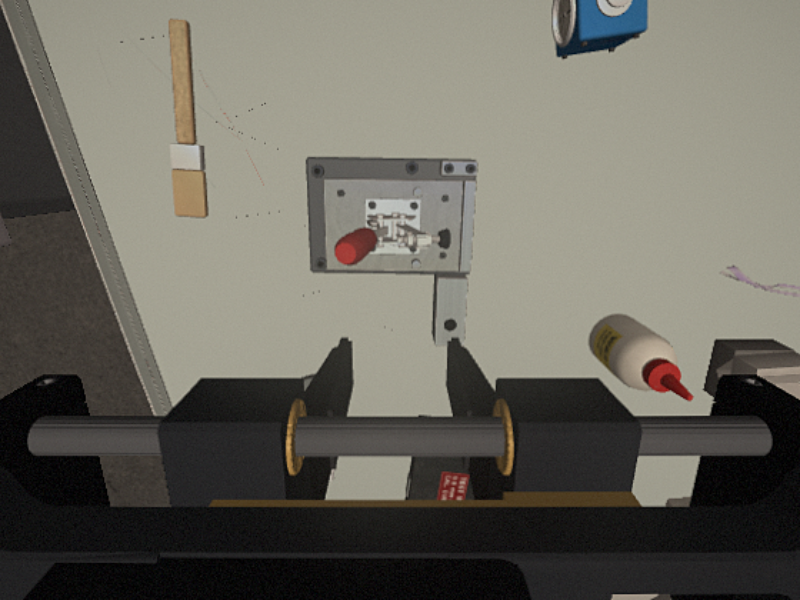

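Run:
```python
import pickle; from h import *
c=pickle.load(open('wr_fix.pkl','rb')); im=c['color'][105:250,205:345,::-1]
cv2.imwrite('pics/fixz.png',cv2.resize(im,None,fx=4,fy=4,interpolation=cv2.INTER_CUBIC))
```

```text
(no output)
```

View pics/fixz.png

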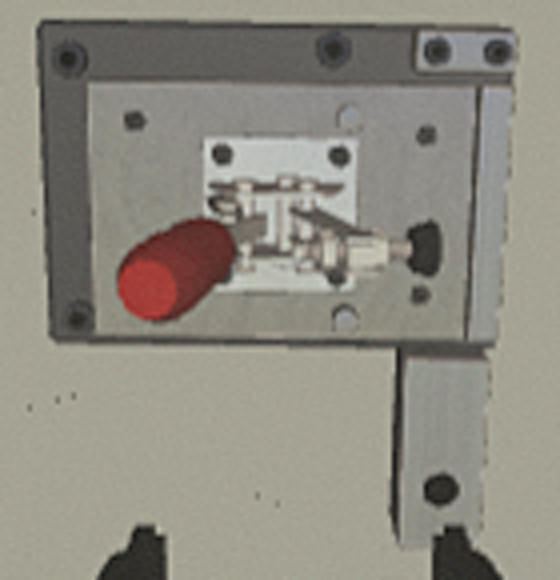

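Run:
```python
import pickle; from h import *
c=pickle.load(open('wr_fix.pkl','rb'))
f=lambda pts,z: at_z(c,(np.array(pts)+.5)/4-.5+[205,105],z)[:,:2]
W=np.r_[f([[349,117],[346,319]],47),f([[417,73],[513,75]],45),f([[403,545],[488,545],[403,360],[489,360]],37)]
F=np.array([[45,30],[45,-32],[64,44],[94,44],[65,-112],[93,-112],[65,-46],[93,-46]],float)
print(W.round(1))
from scipy.optimize import least_squares
def T(q,F): 
    r=np.array([[np.cos(q[2]),-np.sin(q[2])],[np.sin(q[2]),np.cos(q[2])]]); return F@r.T+q[:2]
sel=[0,1,2,3,4,5]
s=least_squares(lambda q:(T(q,F[sel])-W[sel]).ravel(),[510,-190,-.15],loss='soft_l1')
print(s.x,np.degrees(s.x[2]),(T(s.x,F)-W).round(1))
P=cloud(c)
q=s.x; r=np.array([[np.cos(q[2]),-np.sin(q[2])],[np.sin(q[2]),np.cos(q[2])]]); L=(P[...,:2]-q[:2])@r
for x in (60,80,90,97,101,104,107,112):
  m=(abs(L[...,0]-x)<1.5)&(abs(L[...,1]+20)<12)&(P[...,2]>-20); print(x,np.median(P[m][:,2]).round(1),end=' ')
# red grip
hsv=cv2.cvtColor(c['color'],cv2.COLOR_RGB2HSV); m=((hsv[...,0]<8)|(hsv[...,0]>172))&(hsv[...,1]>150)&(P[...,2]>80)&(abs(L[...,1])<40)
G=np.c_[L[m],P[m][:,2]]; print('\ngrip',len(G),G[G[:,2]>G[:,2].max()-6].mean(0),G.min(0),G.max(0))
m=(L[...,0]>15)&(L[...,0]<80)&(abs(L[...,1])<15)&(P[...,2]>80);G=np.c_[L[m],P[m][:,2]];print('arm',G.min(0),G.max(0))
```

```text
[[ 571.6 -175.3]
 [ 560.7 -236. ]
 [ 593.7 -166.3]
 [ 621.8 -171.8]
 [ 567.2 -318.8]
 [ 595.6 -323.7]
 [ 576.8 -254.8]
 [ 604.3 -259.6]]
[ 5.22326696e+02 -1.97618817e+02 -1.72162148e-01] -9.864164494578624 [[ 0.2 -0.5]
 [ 0.5 -0.9]
 [-0.7  1.1]
 [ 0.7  1.4]
 [ 0.  -0.3]
 [-0.8 -0.2]
 [ 1.7  0.7]
 [ 1.8  0.7]]
60 357.4 80 373.0 90 367.7 97 nan 101 334.4 104 341.4 107 -0.3 112 -0.2 
grip 1118 [ 14.22748945  -4.67947064 377.39164407] [-51.25948649 -35.06883986 115.03278483] [110.29040063   9.42427969 380.96477631]
arm [ 15.00001697 -14.9574028   83.68135796] [ 79.99878157   6.08250264 381.04497435]
  return _methods._mean(a, axis=axis, dtype=dtype,
  ret = ret.dtype.type(ret / rcount)
```

```bash
python3 plan.py 520 80 300 85 7 30
```

```text
n 7 need 5.31 from [ 545.1 -236.   330.1] [-180.     0.    79.8] F [-0.1 -0.3  0.6]
[[0.0,0.0,-0.7,43.8,-11.5,4.3,30.0],[0.0,0.0,-0.7,43.9,-11.0,4.3,30.0],[0.0,0.0,-0.7,44.1,-10.4,4.3,30.0],[0.0,0.0,-0.7,44.2,-9.8,4.3,30.0],[0.0,0.0,-0.7,44.3,-9.2,4.3,30.0],[0.0,0.0,-0.7,44.4,-8.7,4.3,30.0],[0.0,0.0,-0.7,44.6,-8.1,4.3,30.0]]
```

{"fn": "jog_arm", "kwargs": {
  "motion": [
    [0,0,-0.7,43.8,-11.5,4.3,30],
    [0,0,-0.7,43.9,-11,4.3,30],
    [0,0,-0.7,44.1,-10.4,4.3,30],
    [0,0,-0.7,44.2,-9.8,4.3,30],
    [0,0,-0.7,44.3,-9.2,4.3,30],
    [0,0,-0.7,44.4,-8.7,4.3,30],
    [0,0,-0.7,44.6,-8.1,4.3,30],
    [0,0,0,0,0,0,30]
  ]
}}

```text
t: 3.8
eef_pos: [520.4, 81.6, 300.0]
tcp_rot: [-3.141, 0.0, 1.48]
ft_force: [0.6, -0.5, -0.6]
opening: 0.318
grip_force: 0.0
```

```bash
cat > mp.py <<'E'
from h import *
def plate(c,z=54,wide=True):
    hsv=cv2.cvtColor(c['color'],cv2.COLOR_RGB2HSV); H,S,V=[hsv[...,i] for i in range(3)]
    m=((H>12)&(H<32)&(S>90)&(V>60)).astype(np.uint8); m[300:]=0
    m=cv2.morphologyEx(m,cv2.MORPH_OPEN,np.ones((5,5),np.uint8))
    cs,_=cv2.findContours(m,cv2.RETR_EXTERNAL,cv2.CHAIN_APPROX_NONE); k=max(cs,key=cv2.contourArea).reshape(-1,2)
    r=cv2.minAreaRect(at_z(c,k,z)[:,:2].astype(np.float32)); print('plate',np.round(r[0],1),np.round(r[1],1),round(r[2],2)); return r,k
if __name__=='__main__':
    c=cam('wrist','wr_plate.png'); r,k=plate(c); print(cv2.boxPoints(r).round(1), k.min(0),k.max(0)); s=env.state(); print(s['eef_pos'])
    P=cloud(c)
    m=(np.abs(P[...,2]-50)<6)&(P[...,0]>380)&(P[...,0]<640); v,u=np.nonzero(m[:300]); print('granite pts',u.min(),u.max(),v.min(),v.max())
    Q=P[:300][m[:300]]; print(Q.min(0),Q.max(0))
    for x in (420,460,500,540,575):
        q=Q[abs(Q[:,0]-x)<3]; print(x,np.sort(q[:,1])[:3].round(1))
    cv2.imwrite('pics/wr_plate.png',cv2.resize(c['color'][:,:,::-1],(700,525)))
E
python3 mp.py
```

```text
plate [519.4 161.5] [159.3  60.7] 84.98
[[482.2  84.8]
 [542.7  79.5]
 [556.6 238.1]
 [496.2 243.5]] [242  36] [302 192]
[520.6856452   80.48261668 300.1017754 ]
granite pts 153 354 0 218
[393.00244431  41.99813236  45.82876681] [610.28013569 284.28620316  55.99460251]
420 [57.6 57.9 58. ]
460 [53.5 54.1 54.3]
500 [50.3 50.4 50.4]
540 [46.7 47.  47.1]
575 [43.4 43.7 43.7]
```

View pics/wr_plate.png

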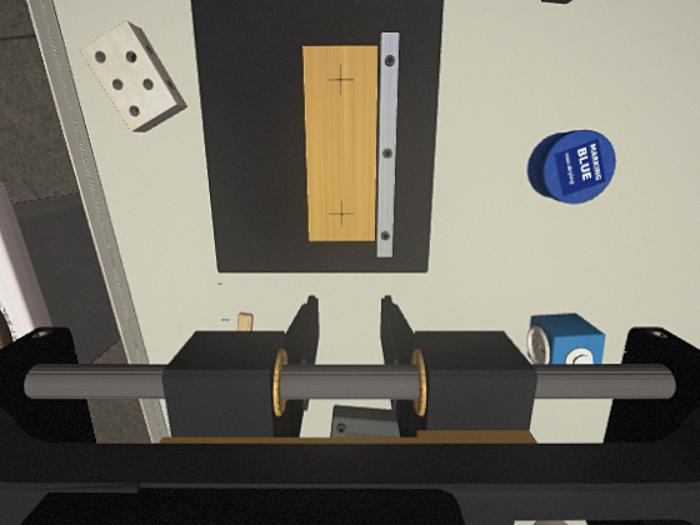

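```bash
python3 plan.py 526.3 264 300 85 4 26
```

```text
n 4 need 3.06 from [520.7  80.5 300.1] [-180.     0.    84.8] F [ 0.2 -0.5 -0.9]
[[0.0,0.0,-0.1,45.8,-2.8,0.0,26.0],[0.0,0.0,-0.1,45.8,-2.7,0.0,26.0],[0.0,0.0,-0.1,45.8,-2.7,0.0,26.0],[0.0,0.0,-0.1,45.8,-2.6,0.0,26.0]]
```

{"fn": "jog_arm", "kwargs": {
  "motion": [
    [0,0,-0.2,45.8,-2.8,0,26],
    [0,0,0,45.8,-2.7,0,26],
    [0,0,0,45.8,-2.7,0,26],
    [0,0,0,45.8,-2.7,0,26],
    [0,0,0,0,0,55,26],
    [0,0,0,0,0,55,26],
    [0,0,0,0,0,45,26],
    [0,0,0,0,0,0,26]
  ]
}}

```text
t: 4.85
eef_pos: [526.2, 262.0, 142.8]
tcp_rot: [-3.137, 0.003, 1.48]
ft_force: [0.1, 1.0, 0.8]
opening: 0.271
grip_force: 0.0
```

{"fn": "jog_arm", "kwargs": {
  "motion": [
    [0,0,-0.2,0,0,0,26],
    [0,0,0,0,0,0,26],
    [0,0,0,0,0,8,26],
    [0,0,0,0,0,0,26],
    [0,0,0,0,0,0,26]
  ]
}}

```text
t: 5.48
eef_pos: [526.4, 264.1, 137.2]
tcp_rot: [3.141, 0.0, 1.486]
ft_force: [-1.0, -0.4, 1.2]
opening: 0.275
grip_force: 0.0
```

{"fn": "jog_arm", "kwargs": {
  "motion": [
    [0,0,0,0,0,7.6,26],
    [0,0,0,0,0,0,26],
    [0,0,0,-6,0,0,26],
    [0,0,0,-6,0,0,26],
    [0,0,0,-6,0,0,26],
    [0,0,0,-6,0,0,26],
    [0,0,0,-8,0,0,26],
    [0,0,0,-8,0,0,26],
    [0,0,0,-8,0,0,26],
    [0,0,0,0,0,0,26]
  ]
}}

```text
t: 6.72
eef_pos: [522.3, 215.4, 129.5]
tcp_rot: [-3.141, 0.0, 1.485]
ft_force: [0.1, 0.6, -0.1]
opening: 0.277
grip_force: 0.0
```

{"fn": "jog_arm", "kwargs": {
  "motion": [
    [0,0,0,-8,0,0,26],
    [0,0,0,-8,0,0,26],
    [0,0,0,-8,0,0,26],
    [0,0,0,-8,0,0,26],
    [0,0,0,0,0,0,26],
    [0,0,0,0,0,0,26]
  ]
}}

```text
t: 7.48
eef_pos: [519.6, 184.1, 129.5]
tcp_rot: [-3.141, 0.0, 1.486]
ft_force: [-0.1, -0.6, -0.6]
opening: 0.274
grip_force: 0.0
```

```bash
cat > mt.py <<'E'
from h import *; import mp
c=cam('top'); hsv=cv2.cvtColor(c['color'],cv2.COLOR_RGB2HSV); H,S,V=[hsv[...,i] for i in range(3)]
m=((H>12)&(H<32)&(S>100)).astype(np.uint8); m[:190]=0;m[270:]=0;m[:,:140]=0;m[:,280:]=0
m=cv2.morphologyEx(m,cv2.MORPH_OPEN,np.ones((3,3),np.uint8))
cs,_=cv2.findContours(m,cv2.RETR_EXTERNAL,cv2.CHAIN_APPROX_NONE); k=max(cs,key=cv2.contourArea).reshape(-1,2)
w=at_z(c,k,54)[:,:2]; r=cv2.minAreaRect(w.astype(np.float32)); print(r); print(cv2.boxPoints(r).round(1))
s=env.state(); print(s['eef_pos'],s['ft_force'])
cv2.imwrite('pics/t1.png',cv2.resize(c['color'][170:280,140:300,::-1],None,fx=4,fy=4))
E
python3 mt.py
```

```text
((513.3370361328125, 83.35313415527344), (142.8094482421875, 57.404293060302734), 86.132568359375)
[[479.9  14. ]
 [537.2  10.2]
 [546.8 152.7]
 [489.5 156.5]]
[519.6073125  184.25255132 129.44235294] [-0.03183966  0.71204625 -0.80053393]
```

{"fn": "jog_arm", "kwargs": {
  "motion": [
    [0,0,0,-7,0,0,26],
    [0,0,0,-7,0,0,26],
    [0,0,0,-7,0,0,26],
    [0,0,0,-5,0,0,26],
    [0,0,0,0,0,0,26],
    [0,0,0,0,0,0,26]
  ]
}}

```text
t: 8.28
eef_pos: [517.4, 158.3, 129.5]
tcp_rot: [-3.141, 0.0, 1.486]
ft_force: [0.2, -0.7, -0.1]
opening: 0.273
grip_force: 0.0
```

```bash
python3 mt.py
```

```text
((510.8425598144531, 54.89039993286133), (136.528564453125, 57.42110061645508), 86.62310028076172)
[[478.2 -11.6]
 [535.5 -14.9]
 [543.5 121.3]
 [486.2 124.7]]
[517.41920969 158.37334078 129.47841239] [0.42984522 0.54520748 1.71707149]
```

View pics/t1.png

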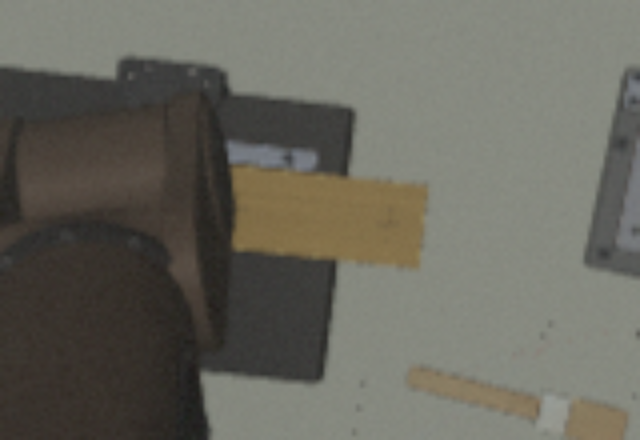

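{"fn": "jog_arm", "kwargs": {
  "motion": [
    [0,0,0,6,0,0,26],
    [0,0,0,3,0,-20,60],
    [0,0,0,0,0,-60,80],
    [0,0,0,0,0,-60,95],
    [0,0,0,-48,0,0,95],
    [0,0,0,-60,0,0,95],
    [0,0,0,-60,0,0,95],
    [0,0,0,-60,0,0,95],
    [0,0,0,0,0,0,95],
    [0,0,0,0,0,0,95]
  ]
}}

```text
t: 9.57
eef_pos: [498.9, -59.4, 269.5]
tcp_rot: [-3.142, -0.0, 1.485]
ft_force: [0.9, -0.2, -0.4]
opening: 0.994
grip_force: 0.0
```

```bash
python3 mp.py
```

```text
plate [510.7  54.3] [132.4  60.1] 85.15
[[475.2  -9.1]
 [535.1 -14.2]
 [546.3 117.7]
 [486.4 122.8]] [249   0] [316 152]
[498.95311901 -58.87383867 269.50485721]
granite pts 151 372 0 290
[ 392.56407722 -178.20993895   44.00423718] [596.59633028 131.99419764  55.99994541]
420 [56.9 57.  57. ]
460 [52.9 53.  53.4]
500 [-11.4 -11.3 -11.2]
540 [ 9.8 10.7 11.7]
575 [-178.2 -178.  -177.3]
```

```bash
python3 plan.py 508.7 31.2 269.5 85.15 2 95
```

```text
n 2 need 1.51 from [499.  -58.9 269.5] [-180.    -0.    85.2] F [-0.3 -0.1 -0.4]
[[0.0,0.0,0.0,45.3,1.1,0.0,95.0],[0.0,0.0,0.0,45.3,1.1,0.0,95.0]]
```

{"fn": "jog_arm", "kwargs": {
  "motion": [
    [0,0,0,45.3,1.1,0,95],
    [0,0,0,45.3,1.1,0,95],
    [0,0,0,0,0,50,95],
    [0,0,0,0,0,50,95],
    [0,0,0,0,0,38.5,95],
    [0,0,0,0,0,0,95],
    [0,0,0,0,0,0,95],
    [0,0,0,0,0,20,95],
    [0,0,0,0,0,0,95],
    [0,0,0,0,0,0,95]
  ]
}}

```text
t: 10.88
eef_pos: [509.2, 30.3, 112.4]
tcp_rot: [3.14, 0.0, 1.486]
ft_force: [-0.2, -0.1, -0.2]
opening: 0.996
grip_force: 0.0
```

{"fn": "jog_arm", "kwargs": {
  "motion": [
    [0,0,0,0,0,0,70],
    [0,0,0,0,0,0,62],
    [0,0,0,0,0,0,58],
    [0,0,0,0,0,0,50],
    [0,0,0,0,0,0,40],
    [0,0,0,0,0,0,40]
  ]
}}

```text
t: 11.62
eef_pos: [508.8, 30.2, 111.0]
tcp_rot: [3.141, 0.0, 1.486]
ft_force: [0.4, -0.1, 0.9]
opening: 0.623
grip_force: 30.0
```

{"fn": "jog_arm", "kwargs": {
  "motion": [
    [0,0,0,0,0,-5,40],
    [0,0,0,0,0,-10,40],
    [0,0,0,0,0,-15,40],
    [0,0,0,0,0,-20,40],
    [0,0,0,0,0,-20,40],
    [0,0,0,0,0,-20,40],
    [0,0,0,0,0,-20,40],
    [0,0,0,0,0,-10,40],
    [0,0,0,0,0,0,40],
    [0,0,0,0,0,0,40]
  ]
}}

```text
t: 12.88
eef_pos: [508.5, 30.3, 230.5]
tcp_rot: [-3.141, 0.0, 1.486]
ft_force: [-0.9, -0.0, -3.8]
opening: 0.621
grip_force: 30.0
```

```bash
cat > mg.py <<'E'
from h import *
# plate points relative to the tool frame from wrist depth
c=cam('wrist','held.png'); s=env.state()
hsv=cv2.cvtColor(c['color'],cv2.COLOR_RGB2HSV); H,S,V=[hsv[...,i] for i in range(3)]
m=((H>12)&(H<32)&(S>90)&(V>60)); m[300:]=False
m=cv2.erode(cv2.morphologyEx(m.astype(np.uint8),cv2.MORPH_OPEN,np.ones((5,5),np.uint8)),np.ones((5,5),np.uint8))>0
P=cloud(c)[m]; P=P[(P[:,2]>25)&(c['z_map'][m]>0)]
a=P-np.array(s['eef_pos']); t=R.from_euler('xyz',s['tcp_rot']).inv().apply(a)
for _ in range(3):
    A=np.c_[t[:,0],t[:,1],np.ones(len(t))]; k=np.linalg.lstsq(A,t[:,2],rcond=None)[0]; e=abs(A@k-t[:,2]); t=t[e<4]
print(len(t),'tool z of top face = %.4f x + %.4f y + %.1f'%tuple(k),'x range',t[:,0].min(),t[:,0].max())
r=cv2.minAreaRect(t[:,:2].astype(np.float32)); print(cv2.boxPoints(r).round(1),r[2]); print(s['eef_pos'],s['tcp_rot'],s['moment'],s['ft_force'],s['opening'])
cv2.imwrite('pics/held.png',c['color'][:,:,::-1])
E
python3 mg.py
```

```text
29820 tool z of top face = 0.0195 x + -0.0004 y + 57.0 x range -10.665850514242296 116.83238024840522
[[-10.9  28.5]
 [-10.6 -29.9]
 [117.1 -29.3]
 [116.8  29.1]] 0.269436240196228
[508.48844087  30.28677764 230.40822966] [-3.14046116e+00  1.06031991e-04  1.48596559e+00] [-0.18698378 -0.07628065  0.03856913] [-0.46192602 -0.24458907 -3.77375367] 0.62181366492787
```

View pics/held.png

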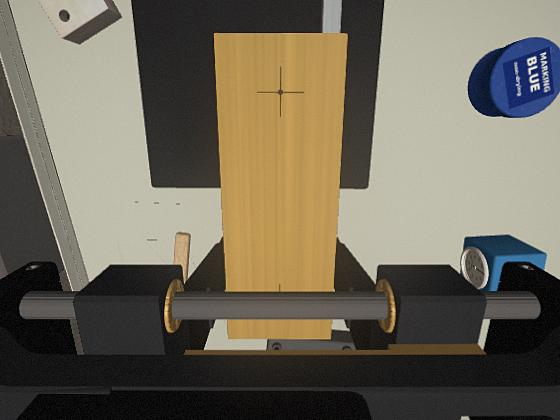

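```bash
python3 - <<'E'
from h import *
c=cam('wrist'); s=env.state(); T=np.linalg.inv(c['world_to_cam']); Rt=R.from_euler('xyz',s['tcp_rot']).inv()
print('cam in tool',Rt.apply(T[:3,3]-s['eef_pos']).round(1),'look',Rt.apply(-T[:3,2]).round(2),s['joints'])
E
cat > fx.py <<'E'
import sys; from plan import *
# args: fixture x y z(TCP) yaw_world n hand
a=[float(v) for v in sys.argv[1:]]; q=[522.33,-197.62,-.17216]
x=q[0]+a[0]*np.cos(q[2])-a[1]*np.sin(q[2]); y=q[1]+a[0]*np.sin(q[2])+a[1]*np.cos(q[2])
plan([x,y,a[2]],a[3],int(a[4]) or None,a[5])
s=env.state(); d=np.array(s['eef_pos'][:2])-q[:2]; print('now fix',(d@np.array([[np.cos(q[2]),-np.sin(q[2])],[np.sin(q[2]),np.cos(q[2])]])).round(1))
E
python3 fx.py 86 -180 230 80.2 0 40
```

```text
cam in tool [ 81.   -0.7 -92.4] look [-0.28  0.    0.96] [-7.02076335e-02  4.08162663e-01  1.90892834e+00 -1.42322026e-04
  8.25736408e-01  1.47240168e-02]
n 8 need 7.09 from [508.6  30.3 230.3] [-179.9    0.    85.1] F [-0.   0.1 -3.8]
[[0.0,0.0,0.6,-51.6,12.9,0.0,40.0],[0.0,0.0,0.6,-51.4,13.4,0.0,40.0],[0.0,0.0,0.6,-51.3,14.0,0.0,40.0],[0.0,0.0,0.6,-51.1,14.5,0.0,40.0],[0.0,0.0,0.6,-51.0,15.1,0.0,40.0],[0.0,0.0,0.6,-50.8,15.6,0.0,40.0],[0.0,0.0,0.6,-50.7,16.2,0.0,40.0],[0.0,0.0,0.6,-50.5,16.7,0.0,40.0]]
now fix [-52.6 222.2]
```

{"fn": "jog_arm", "kwargs": {
  "motion": [
    [0,0,0,0,0,-15,40],
    [0,0,0,0,0,-30,40],
    [0,0,0,-10,3,-15,40],
    [0,0,0.3,-25,7,0,40],
    [0,0,0.6,-40,10,0,40],
    [0,0,0.6,-50,13,0,40],
    [0,0,0.6,-50,14,0,40],
    [0,0,0.6,-50,14,0,40],
    [0,0,0.6,-50,15,0,40],
    [0,0,0.6,-50,15,0,40]
  ]
}}

```text
t: 14.22
eef_pos: [562.3, -304.8, 291.9]
tcp_rot: [3.141, 0.0, 1.417]
ft_force: [-0.3, 1.0, -3.2]
opening: 0.623
grip_force: 30.0
```

```bash
python3 fx.py 86 -185 200 80.2 5 40
```

```text
n 5 need 2.15 from [ 562.3 -304.8  291.9] [180.    0.   81.2] F [-0.3  1.  -3.2]
[[0.0,0.0,0.2,-17.4,5.3,18.4,40.0],[0.0,0.0,0.2,-17.3,5.4,18.4,40.0],[0.0,0.0,0.2,-17.3,5.4,18.4,40.0],[0.0,0.0,0.2,-17.3,5.5,18.4,40.0],[0.0,0.0,0.2,-17.3,5.6,18.4,40.0]]
now fix [ 57.8 -98.7]
```

{"fn": "jog_arm", "kwargs": {
  "motion": [
    [0,0,0.2,-35,9,0,40],
    [0,0,0.2,-30,9,0,40],
    [0,0,0.2,-15,5,10,40],
    [0,0,0.2,0,4,25,40],
    [0,0,0.2,0,0,30,40],
    [0,0,0,0,0,25,40],
    [0,0,0,0,0,0,40],
    [0,0,0,0,0,0,40],
    [0,0,0,0,0,0,40]
  ]
}}

```text
t: 15.35
eef_pos: [576.9, -386.3, 202.4]
tcp_rot: [3.14, 0.001, 1.401]
ft_force: [0.1, 0.2, -4.4]
opening: 0.625
grip_force: 30.0
```

```bash
python3 fx.py 86 -185 117 80.2 3 40; python3 mg.py
```

```text
n 3 need 1.43 from [ 576.9 -386.3  202.4] [1.799e+02 1.000e-01 8.020e+01] F [ 0.1  0.2 -4.4]
[[0.0,0.0,0.0,-2.8,-0.1,28.5,40.0],[0.0,0.0,0.0,-2.8,-0.1,28.5,40.0],[0.0,0.0,0.0,-2.8,0.0,28.5,40.0]]
now fix [  86.  -176.6]
27014 tool z of top face = 0.0196 x + 0.0068 y + 57.0 x range -11.116428076044599 116.76065590707216
[[-11.1  28.7]
 [-11.1 -29.3]
 [116.8 -29.1]
 [116.8  28.8]] 0.05464253947138786
[ 576.79301915 -386.2835779   202.26712012] [3.14005846e+00 8.70006862e-04 1.40050614e+00] [-0.19675826 -0.07354619 -0.01837616] [-0.9029082   0.65761495 -3.41288024] 0.6282936737288262
```

{"fn": "jog_arm", "kwargs": {
  "motion": [
    [0,0,0,0,0,30,40],
    [0,0,0,0,0,35,40],
    [0,0,0,0,0,21,40],
    [0,1.1,0,0,0,0,40],
    [0,0,0,15,0,0.3,40],
    [0,0,0,22,0,0.4,40],
    [0,0,0,22,0,0.4,40],
    [0,0,0,18,0,0.3,40],
    [0,0,0,0,0,0,40],
    [0,0,0,0,0,0,40]
  ]
}}

```text
t: 16.65
eef_pos: [589.8, -310.5, 115.3]
tcp_rot: [3.141, -0.019, 1.401]
ft_force: [-0.6, -0.3, -3.8]
opening: 0.625
grip_force: 30.0
```

```bash
python3 fx.py 84 -78.2 102 80.2 3 40;  python3 - <<'E'
from h import *
c=cam('wrist','ins.png')
E
```

```text
n 3 need 0.42 from [ 589.8 -310.5  115.3] [180.   -1.1  80.3] F [-0.6 -0.3 -3.8]
[[0.0,-0.4,0.0,7.1,-0.6,4.6,40.0],[0.0,-0.4,0.0,7.1,-0.6,4.5,40.0],[0.0,-0.4,0.0,7.1,-0.6,4.5,40.0]]
now fix [ 85.8 -99.6]
```

View pics/ins.png

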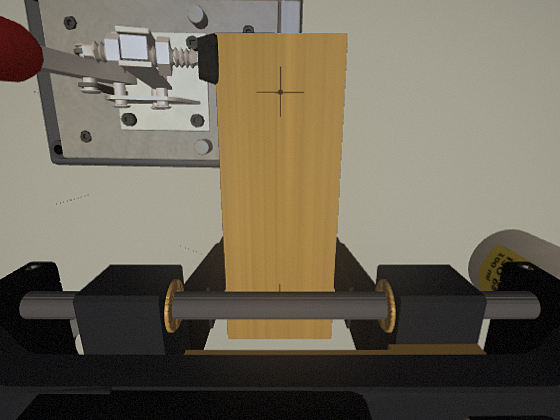

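{"fn": "jog_arm", "kwargs": {
  "motion": [
    [0,0,0,11,0,0.2,40],
    [0,0,0,10,-1,0.2,40],
    [0,0,0,0,-1,0,40],
    [0,0,0,0,0,6,40],
    [0,0,0,0,0,6,40],
    [0,0,0,0,0,0,40],
    [0,0,0,0,0,3,40],
    [0,0,0,0,0,0,40],
    [0,0,0,0,0,0,40]
  ]
}}

```text
t: 17.82
eef_pos: [591.3, -289.1, 100.2]
tcp_rot: [3.141, -0.019, 1.4]
ft_force: [-0.3, 0.3, -4.0]
opening: 0.627
grip_force: 30.0
```

```bash
python3 fx.py 79 -75.2 98 80.2 3 40; python3 mg.py
```

```text
n 3 need 0.11 from [ 591.3 -289.1  100.2] [180.   -1.1  80.2] F [-0.3  0.3 -4. ]
[[0.0,-0.4,0.0,1.0,-1.5,0.8,40.0],[0.0,-0.4,0.0,1.0,-1.5,0.8,40.0],[0.0,-0.4,0.0,1.0,-1.5,0.7,40.0]]
now fix [ 83.6 -78.3]
29610 tool z of top face = 0.0191 x + 0.0002 y + 57.3 x range -11.233466054534736 116.77037282690434
[[-11.3  28.1]
 [-11.  -29.9]
 [116.9 -29.4]
 [116.7  28.6]] 0.22414249181747437
[ 591.29455714 -289.05373993  100.26121719] [ 3.14132999 -0.01902369  1.40043709] [-0.1300911  -0.04746536  0.02453615] [ 0.18247003  0.35039227 -4.88012077] 0.6265668465102757
```

{"fn": "jog_arm", "kwargs": {
  "motion": [
    [0,0,0,0,0,1,40],
    [0,0,0,0,-1.5,0,40],
    [0,0,0,0,-1.5,0,40],
    [0,0,0,0,0,0,40],
    [0,0,0,0,0,0,40]
  ]
}}

```text
t: 18.5
eef_pos: [588.3, -288.5, 99.1]
tcp_rot: [3.142, -0.019, 1.4]
ft_force: [0.8, -0.2, -3.5]
opening: 0.624
grip_force: 30.0
```

{"fn": "jog_arm", "kwargs": {
  "motion": [
    [0,0,0,0,-0.7,0,40],
    [0,0,0,0,-0.7,0,40],
    [0,0,0,0,0,0,40]
  ]
}}

```text
t: 18.88
eef_pos: [587.0, -288.3, 99.2]
tcp_rot: [3.141, -0.019, 1.4]
ft_force: [0.3, 0.8, -3.9]
opening: 0.625
grip_force: 30.0
```

{"fn": "jog_arm", "kwargs": {
  "motion": [
    [0,0,0,1.5,0,0,40],
    [0,0,0,1,0,0,40],
    [0,0,0,0,0,0,40]
  ]
}}

```text
t: 19.25
eef_pos: [587.4, -285.7, 99.2]
tcp_rot: [3.141, -0.019, 1.4]
ft_force: [1.3, -1.1, -3.4]
opening: 0.624
grip_force: 30.0
```

{"fn": "jog_arm", "kwargs": {
  "motion": [
    [0,0,0,0,-0.6,0,40],
    [0,0,0,0,-0.6,0,40],
    [0,0,0,0,0,0,40]
  ]
}}

```text
t: 19.62
eef_pos: [586.7, -285.7, 99.4]
tcp_rot: [3.14, -0.019, 1.4]
ft_force: [4.9, -0.6, -4.4]
opening: 0.622
grip_force: 30.1
```

{"fn": "jog_arm", "kwargs": {
  "motion": [
    [0,0,0,0.6,0,0,40],
    [0,0,0,0.6,0,0,40],
    [0,0,0,0,0,0,40]
  ]
}}

```text
t: 20.0
eef_pos: [586.9, -285.3, 99.6]
tcp_rot: [3.139, -0.018, 1.4]
ft_force: [3.8, -5.2, -3.5]
opening: 0.628
grip_force: 30.0
```

{"fn": "jog_arm", "kwargs": {
  "motion": [
    [0,0,0,0,0,0.7,40],
    [0,0,0,0,0,0.7,40],
    [0,0,0,0,0,0,40]
  ]
}}

```text
t: 20.38
eef_pos: [586.9, -285.3, 98.4]
tcp_rot: [3.139, -0.018, 1.4]
ft_force: [3.4, -4.3, -2.1]
opening: 0.624
grip_force: 30.0
```

{"fn": "jog_arm", "kwargs": {
  "motion": [
    [0,0,0,0,0,0.6,40],
    [0,0,0,0,0,0.4,40],
    [0,0,0,0,0,0,40]
  ]
}}

```text
t: 20.75
eef_pos: [586.9, -285.3, 98.2]
tcp_rot: [3.139, -0.018, 1.4]
ft_force: [1.3, -3.9, 7.0]
opening: 0.626
grip_force: 30.1
```

{"fn": "jog_arm", "kwargs": {
  "motion": [
    [0,0,0,0,0,0,64],
    [0,0,0,0,0,0,70],
    [0,0,0,0,0,0,80],
    [0,0,0,0,0,0,90],
    [0,0,0,0,0,-10,90],
    [0,0,0,0,0,-30,90],
    [0,0,0,-15,0,-50,90],
    [0,0,0,-60,0,-50,60],
    [0,0,0,-20,0,0,30],
    [0,-1.1,0,0,0,0,0]
  ]
}}

```text
t: 22.0
eef_pos: [571.1, -369.7, 224.9]
tcp_rot: [-3.141, 0.001, 1.398]
ft_force: [0.8, 0.5, 0.4]
opening: 0.686
grip_force: 0.0
```

```bash
cat > ms.py <<'E'
from h import *; import mp
c=cam('wrist','seat%d.png'%int(env.state()['t']*10)); r,k=mp.plate(c,41)
q=[522.33,-197.62,-.17216]; Rm=np.array([[np.cos(q[2]),-np.sin(q[2])],[np.sin(q[2]),np.cos(q[2])]])
w=(at_z(c,k,41)[:,:2]-q[:2])@Rm
print('fixture box',cv2.boxPoints(cv2.minAreaRect(w.astype(np.float32))).round(1).tolist(),'want x 49..109, y -116..44')
for y in (-100,-60,-30,10,30): 
    s=w[abs(w[:,1]-y)<2,0]; print(y,s.min().round(1),s.max().round(1)) if len(s) else 0
P=cloud(c)
m=np.zeros(c['z_map'].shape,np.uint8); cv2.drawContours(m,[k.reshape(-1,1,2)],-1,1,-1); m=cv2.erode(m,np.ones((7,7)))>0
p=P[m]; L=np.c_[(p[:,:2]-q[:2])@Rm,p[:,2]]; L=L[abs(L[:,2]-41)<12]; A=np.c_[L[:,:2],np.ones(len(L))]; kk=np.linalg.lstsq(A,L[:,2],rcond=None)[0]; print('plane',kk, 'z at seat',kk@[79,-36,1])
E
python3 ms.py; python3 fx.py 79 -150 200 80.2
```

```text
plate [ 590.2 -263.9] [125.3  59.7] 79.82
fixture box [[48.0, -116.0999984741211], [107.80000305175781, -116.4000015258789], [108.4000015258789, 8.800000190734863], [48.70000076293945, 9.199999809265137]] want x 49..109, y -116..44
-100 48.2 107.5
-60 48.4 108.0
-30 49.3 107.8
10 48.9 108.0
plane [-2.67697519e-04 -1.65692960e-03  4.08317744e+01] z at seat 40.87027577070863Traceback (most recent call last):
  File "fx.py", line 5, in <module>
    plan([x,y,a[2]],a[3],int(a[4]) or None,a[5])
                             ~^^^
IndexError: list index out of range
```

```bash
python3 fx.py 79 -136 180 80.15 2 0
```

```text
n 2 need 0.84 from [ 571.4 -368.4  224.3] [-1.799e+02  1.000e-01  8.020e+01] F [ 0.3  0.7 -0.2]
[[0.0,0.0,0.0,11.9,0.8,22.1,0.0],[0.0,0.0,0.0,11.9,0.7,22.2,0.0]]
now fix [  77.6 -159.8]
```

{"fn": "jog_arm", "kwargs": {
  "motion": [
    [0,0,0,12,0.7,22,0],
    [0,0,0,11,0.7,22,0],
    [0,0,0,0,0,30,0],
    [0,0,0,0,0,30,0],
    [0,0,0,0,0,9,0],
    [0,0,0,0,0,0,0],
    [0,0,0,0,0,0,0]
  ]
}}

```text
t: 22.92
eef_pos: [577.5, -346.1, 113.2]
tcp_rot: [3.14, 0.001, 1.401]
ft_force: [0.6, -0.7, -0.6]
opening: 0.001
grip_force: 0.0
```

{"fn": "jog_arm", "kwargs": {
  "motion": [
    [0,0,0,4,0,0,0],
    [0,0,0,3,0,0,0],
    [0,0,0,1,0,0,0],
    [0,0,0,0,0,0,0]
  ]
}}

```text
t: 23.42
eef_pos: [578.5, -339.1, 112.9]
tcp_rot: [3.14, 0.002, 1.401]
ft_force: [-2.1, -4.5, 2.3]
opening: 0.006
grip_force: 2.8
```

{"fn": "jog_arm", "kwargs": {
  "motion": [
    [0,0,0,1,0,0,0],
    [0,0,0,1,0,0,0],
    [0,0,0,0,0,0,0]
  ]
}}

```text
t: 23.8
eef_pos: [578.8, -338.6, 113.0]
tcp_rot: [3.139, 0.004, 1.401]
ft_force: [-2.6, -13.7, 0.2]
opening: 0.007
grip_force: 7.1
```

{"fn": "jog_arm", "kwargs": {
  "motion": [
    [0,0,0,-5,0,0,0],
    [0,0,0,-10,0,-30,0],
    [0,0,0,-15,0,-60,0],
    [0,0,0,0,0,-40,0],
    [0,0,0,0,0,0,0],
    [0,0,0,0,0,0,0]
  ]
}}

```text
t: 24.55
eef_pos: [573.5, -365.5, 241.4]
tcp_rot: [-3.141, -0.001, 1.401]
ft_force: [-0.6, -0.6, 0.2]
opening: 0.001
grip_force: 0.0
```

```bash
python3 ms.py; python3 fx.py 128 5 240 -9.86 9 0
```

```text
plate [ 591.3 -258.9] [135.8  59.7] 79.83
fixture box [[48.20000076293945, -116.30000305175781], [107.9000015258789, -116.69999694824219], [108.5999984741211, 19.200000762939453], [49.0, 19.5]] want x 49..109, y -116..44
-100 48.6 108.0
-60 48.7 107.7
-30 49.5 107.6
10 48.9 108.0
plane [-3.45093541e-04 -1.58190731e-03  4.08605040e+01] z at seat 40.89019027255861
n 9 need 8.83 from [ 573.4 -365.4  240.9] [-1.799e+02 -1.000e-01  8.030e+01] F [ 0.5  0.4 -0. ]
[[0.0,0.0,10.0,17.9,5.5,0.1,0.0],[0.0,0.0,10.0,18.6,2.3,0.1,0.0],[0.0,0.0,10.0,18.7,-1.0,0.1,0.0],[0.0,0.0,10.0,18.3,-4.2,0.1,0.0],[0.0,0.0,10.0,17.3,-7.4,0.1,0.0],[0.0,0.0,10.0,15.7,-10.2,0.1,0.0],[0.0,0.0,10.0,13.7,-12.8,0.1,0.0],[0.0,0.0,10.0,11.3,-15.0,0.1,0.0],[0.0,0.0,10.0,8.5,-16.7,0.1,0.0]]
now fix [  79.1 -156.6]
```

{"fn": "jog_arm", "kwargs": {
  "motion": [
    [0,0,10,18,5.5,0,0],
    [0,0,10,18.6,2.3,0,0],
    [0,0,10,18.7,-1,0,0],
    [0,0,10,18.3,-4.2,0,0],
    [0,0,10,17.3,-7.4,0,0],
    [0,0,10,15.7,-10.2,0,0],
    [0,0,10,13.7,-12.8,0,0],
    [0,0,10,11.3,-15,0,0],
    [0,0,10,8.5,-16.7,0,0],
    [0,0,0,0,0,0,0]
  ]
}}

```text
t: 25.85
eef_pos: [649.8, -213.9, 240.6]
tcp_rot: [-3.141, 0.002, -0.167]
ft_force: [-0.1, -0.3, 0.6]
opening: 0.007
grip_force: 0.0
```

```bash
python3 fx.py 130 5 113 -9.86 3 0
```

```text
n 3 need 2.13 from [ 649.8 -213.9  240.6] [-1.8e+02  1.0e-01 -9.6e+00] F [-0.1 -0.3  0.6]
[[0.0,0.0,0.1,0.6,0.3,42.5,0.0],[0.0,0.0,0.1,0.6,0.3,42.5,0.0],[0.0,0.0,0.1,0.6,0.3,42.5,0.0]]
now fix [128.4   5.8]
```

{"fn": "jog_arm", "kwargs": {
  "motion": [
    [0,0,0.2,1.6,0,42,0],
    [0,0,0,0,0,42,0],
    [0,0,0,0,0,43,0],
    [0,0,0,0,0,0,0],
    [0,0,0,0,0,0,0]
  ]
}}

```text
t: 26.48
eef_pos: [651.6, -216.0, 116.3]
tcp_rot: [3.141, -0.001, -0.172]
ft_force: [1.5, 0.1, 0.3]
opening: 0.006
grip_force: 0.0
```

{"fn": "jog_arm", "kwargs": {
  "motion": [
    [0,0,0,-4,0,0,0],
    [0,0,0,-4,0,0,0],
    [0,0,0,-2,0,0,0],
    [0,0,0,0,0,0,0]
  ]
}}

```text
t: 26.98
eef_pos: [642.0, -213.8, 116.1]
tcp_rot: [3.141, -0.002, -0.174]
ft_force: [3.0, 0.1, 2.9]
opening: 0.002
grip_force: 1.8
```

{"fn": "jog_arm", "kwargs": {
  "motion": [
    [0,0,0,-1,0,0,0],
    [0,0,0,-0.7,0,0,0],
    [0,0,0,0,0,0,0]
  ]
}}

```text
t: 27.35
eef_pos: [641.3, -213.8, 116.1]
tcp_rot: [3.141, -0.005, -0.174]
ft_force: [8.3, -0.4, 2.1]
opening: 0.002
grip_force: 4.5
```

{"fn": "jog_arm", "kwargs": {
  "motion": [
    [0,0,0,5,0,0,0],
    [0,0,0,10,0,-30,0],
    [0,0,0,5,0,-60,0],
    [0,0,0,0,0,-60,0],
    [0,0,0,-20,0,-20,0],
    [0,0,0,-40,3,0,0],
    [0,0,0,-30,2,0,0],
    [0,0,0,0,0,0,0],
    [0,0,0,0,0,0,0]
  ]
}}

```text
t: 28.48
eef_pos: [570.5, -206.3, 285.1]
tcp_rot: [3.142, 0.0, -0.174]
ft_force: [-0.1, -0.7, -0.2]
opening: 0.004
grip_force: 0.0
```

```bash
python3 fx.py 26 0 224 -9.86 3 0
python3 - <<'E'
import numpy as np
th=np.linspace(1.3,0,21); r,h=85,16.5
x=14-r*np.cos(th)+h*np.sin(th)+10.6; z=64+r*np.sin(th)+h*np.cos(th)+78
print(np.c_[th,x,z].round(1)[::5].tolist()); print(np.c_[np.diff(x),-np.diff(z)].round(1).tolist())
from h import *
c=cam('wrist','hnd.png'); cv2.imwrite('pics/hnd.png',c['color'][:,:,::-1])
r=[x for x in env.recognise('wrist','clamp_handle')[:2]]
t=cam('top'); hsv=cv2.cvtColor(t['color'],cv2.COLOR_RGB2HSV)
P=cloud(t);q=[522.33,-197.62,-.17216]; Rm=np.array([[np.cos(q[2]),-np.sin(q[2])],[np.sin(q[2]),np.cos(q[2])]]); L=(P[...,:2]-q[:2])@Rm
m=((hsv[...,0]<8)|(hsv[...,0]>172))&(hsv[...,1]>130)&(P[...,2]>80)&(P[...,2]<190)&(abs(L[...,1])<40)&(abs(L[...,0])<60); G=np.c_[L[m],P[m][:,2]]
print('red',len(G)); 
if len(G): print(G.mean(0),np.percentile(G,[5,95],axis=0))
E
```

```text
n 3 need 1.09 from [ 570.5 -206.3  285.1] [180.   0. -10.] F [-0.1 -0.7 -0.2]
[[0.0,0.0,0.0,-7.6,-0.1,20.4,0.0],[0.0,0.0,0.0,-7.6,-0.1,20.4,0.0],[0.0,0.0,0.0,-7.6,-0.1,20.4,0.0]]
now fix [48.9 -0.3]
[[1.3, 17.8, 228.3], [1.0, -9.4, 221.6], [0.6, -33.1, 206.6], [0.3, -50.7, 184.8], [0.0, -60.4, 158.5]]
[[-5.6, 0.6], [-5.5, 1.0], [-5.5, 1.3], [-5.4, 1.7], [-5.2, 2.0], [-5.1, 2.4], [-4.9, 2.7], [-4.7, 3.0], [-4.5, 3.3], [-4.3, 3.6], [-4.1, 3.9], [-3.8, 4.1], [-3.5, 4.4], [-3.2, 4.6], [-2.9, 4.8], [-2.6, 5.0], [-2.3, 5.1], [-2.0, 5.3], [-1.6, 5.4], [-1.3, 5.5]]
red 0
```

{"fn": "jog_arm", "kwargs": {
  "motion": [
    [0,0,0,-11,0,20,0],
    [0,0,0,-10,0,25,0],
    [0,0,0,0,0,14,0],
    [0,0,0,-5,0,0,0],
    [0,0,0,-5,0,0,0],
    [0,0,0,0,0,0,0]
  ]
}}

```text
t: 29.38
eef_pos: [540.2, -201.1, 227.2]
tcp_rot: [3.141, -0.004, -0.174]
ft_force: [3.8, -0.8, -2.3]
opening: 0.007
grip_force: 1.9
```

{"fn": "jog_arm", "kwargs": {
  "motion": [
    [0,0,0,-5.6,0,0.6,0],
    [0,0,0,-5.5,0,1,0],
    [0,0,0,-5.5,0,1.3,0],
    [0,0,0,-5.4,0,1.7,0],
    [0,0,0,0,0,0,0]
  ]
}}

```text
t: 30.0
eef_pos: [518.7, -197.2, 222.8]
tcp_rot: [3.141, -0.004, -0.174]
ft_force: [5.5, 0.2, -1.1]
opening: 0.005
grip_force: 2.2
```

```bash
python3 fx.py 26 0 224 -9.86 3 0;python3 -c "
from h import *
c=cam('scene'); cv2.imwrite('pics/sc2.png',cv2.resize(c['color'][130:260,240:400,::-1],None,fx=4,fy=4))"
```

```text
n 3 need 0.49 from [ 518.7 -197.2  222.8] [180.   -0.2 -10. ] F [ 5.5  0.2 -1.1]
[[0.0,-0.1,0.0,9.9,-0.1,-0.4,0.0],[0.0,-0.1,0.0,9.9,-0.1,-0.4,0.0],[0.0,-0.1,0.0,9.9,-0.1,-0.4,0.0]]
now fix [-3.6 -0.2]
```

View pics/sc2.png

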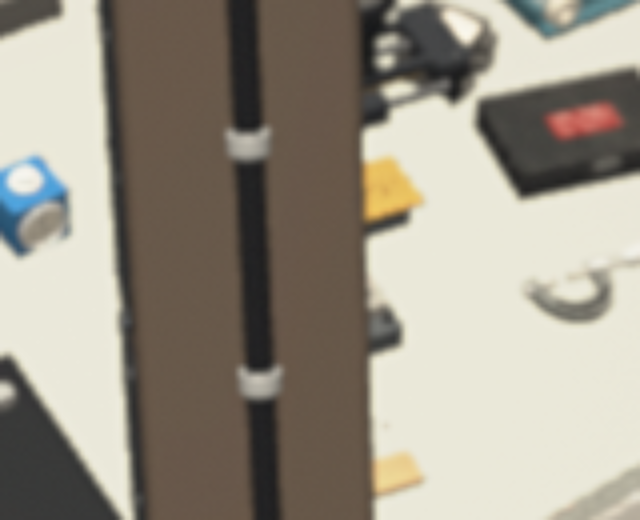

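{"fn": "jog_arm", "kwargs": {
  "motion": [
    [0,0,0,-5.2,0,2,0],
    [0,0,0,-5.1,0,2.4,0],
    [0,0,0,-4.9,0,2.7,0],
    [0,0,0,-4.7,0,3,0],
    [0,0,0,-4.5,0,3.3,0],
    [0,0,0,-4.3,0,3.6,0],
    [0,0,0,0,0,0,0]
  ]
}}

```text
t: 30.92
eef_pos: [490.4, -192.3, 205.9]
tcp_rot: [3.141, -0.004, -0.174]
ft_force: [3.7, 0.4, 2.5]
opening: 0.002
grip_force: 2.6
```

{"fn": "jog_arm", "kwargs": {
  "motion": [
    [0,0,0,-4.1,0,3.9,0],
    [0,0,0,-3.8,0,4.1,0],
    [0,0,0,-3.5,0,4.4,0],
    [0,0,0,-3.2,0,4.6,0],
    [0,0,0,-2.9,0,4.8,0],
    [0,0,0,0,0,0,0]
  ]
}}

```text
t: 31.68
eef_pos: [473.0, -189.2, 183.6]
tcp_rot: [3.141, -0.003, -0.174]
ft_force: [4.6, -0.0, 2.0]
opening: 0.002
grip_force: 1.8
```

{"fn": "jog_arm", "kwargs": {
  "motion": [
    [0,0,0,-2.6,0,5,0],
    [0,0,0,-2.3,0,5,0],
    [0,0,0,-2,0,5,0],
    [0,0,0,0,0,0,0]
  ]
}}

```text
t: 32.17
eef_pos: [466.0, -188.0, 168.3]
tcp_rot: [3.141, -0.002, -0.174]
ft_force: [3.5, 0.8, 3.7]
opening: 0.002
grip_force: 1.7
```

{"fn": "jog_arm", "kwargs": {
  "motion": [
    [0,0,0,-1.6,0,3,0],
    [0,0,0,-1,0,2,0],
    [0,0,0,0,0,0,0]
  ]
}}

```text
t: 32.55
eef_pos: [463.8, -187.8, 163.5]
tcp_rot: [3.141, -0.003, -0.174]
ft_force: [6.0, 0.6, 4.9]
opening: 0.003
grip_force: 2.9
```

```bash
python3 -c "
from h import *
print(env.state()['ft_force'],env.state()['moment'])
c=cam('wrist'); cv2.imwrite('pics/hw.png',c['color'][:,:,::-1])"
```

```text
[6.01088586 0.57580919 4.90282916] [ 0.02758434 -1.01460357  0.01365978]
```

View pics/hw.png

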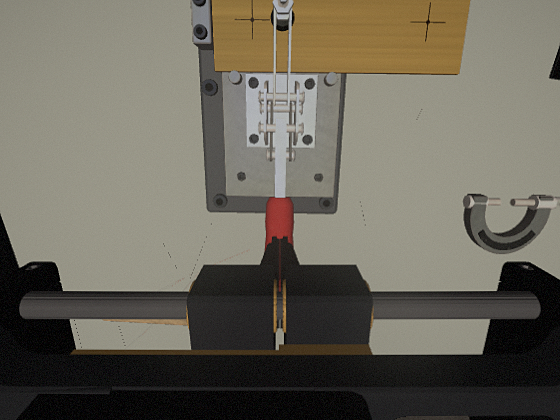

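{"fn": "jog_arm", "kwargs": {
  "motion": [
    [0,0,0,0,0,1.5,0],
    [0,0,0,0,0,1.5,0],
    [0,0,0,0,0,0,0]
  ]
}}

```text
t: 32.98
eef_pos: [463.6, -187.7, 161.5]
tcp_rot: [3.14, -0.003, -0.174]
ft_force: [0.7, 1.3, 22.8]
opening: 0.009
grip_force: 10.7
```

{"fn": "jog_arm", "kwargs": {
  "motion": [
    [0,0,0,0,0,1.5,0],
    [0,0,0,0,0,1,0],
    [0,0,0,0,0,0,0]
  ]
}}

```text
t: 33.35
eef_pos: [463.6, -187.7, 160.6]
tcp_rot: [3.14, -0.004, -0.174]
ft_force: [-4.1, 5.1, 45.8]
opening: 0.005
grip_force: 22.1
```

{"fn": "jog_arm", "kwargs": {
  "motion": [
    [0,0,0,0,0,0.5,0],
    [0,0,0,0,0,0,0],
    [0,0,0,0,0,0,0]
  ]
}}

```text
t: 33.72
eef_pos: [463.6, -187.7, 160.5]
tcp_rot: [3.14, -0.004, -0.174]
ft_force: [-5.0, 5.0, 51.9]
opening: 0.006
grip_force: 24.7
```

{"fn": "jog_arm", "kwargs": {
  "motion": [
    [0,0,0,0,0,-6,0],
    [0,0,0,0,0,-50,0],
    [0,0,0,0,0,-60,0],
    [0,0,0,-50,0,-20,0],
    [0,0,0,-20,0,0,0],
    [0,0,0,0,0,0,0],
    [0,0,0,0,0,0,0]
  ]
}}

```text
t: 34.6
eef_pos: [394.4, -175.5, 292.7]
tcp_rot: [3.142, 0.0, -0.174]
ft_force: [-0.3, 0.6, 0.2]
opening: 0.003
grip_force: 0.0
```

Run:
```python
from h import *
c=cam('wrist'); s=env.state(); print(s['eef_pos'],s['ft_force'])
q=[522.33,-197.62,-.17216]; Rm=np.array([[np.cos(q[2]),-np.sin(q[2])],[np.sin(q[2]),np.cos(q[2])]])
hsv=cv2.cvtColor(c['color'],cv2.COLOR_RGB2HSV);P=cloud(c);L=np.dstack([(P[...,:2]-q[:2])@Rm,P[...,2]])
red=((hsv[...,0]<8)|(hsv[...,0]>172))&(hsv[...,1]>130)&(abs(L[...,1])<30)&(L[...,2]>40)&(L[...,2]<200)
G=L[red]; print(len(G), G.min(0),G.max(0))
for x in range(-90,-20,8):
    g=G[abs(G[:,0]-x)<3]; print(x,np.percentile(g[:,2],97).round(1) if len(g)>5 else None, 'want', round(64+14-10*((14-x)-42)/62+9.6,1))
m=((hsv[...,0]>12)&(hsv[...,0]<32)&(hsv[...,1]>90)&(hsv[...,2]>60)).astype(np.uint8); m[300:]=0
m&=((L[...,1]>-140)&(L[...,1]<60)&(L[...,0]>30)).astype(np.uint8)
cs,_=cv2.findContours(m,cv2.RETR_EXTERNAL,cv2.CHAIN_APPROX_NONE); k=np.vstack(cs).reshape(-1,2) if cs else None
v,u=np.nonzero(cv2.morphologyEx(m,cv2.MORPH_OPEN,np.ones((3,3),np.uint8))); w=(at_z(c,np.c_[u,v],41)[:,:2]-q[:2])@Rm
print('plate',cv2.boxPoints(cv2.minAreaRect(w.astype(np.float32))).round(1).tolist(), v.min())
for y in (-110,-60,-32,-20,30): z=w[abs(w[:,1]-y)<1.5,0]; print(y,z.min().round(1),z.max().round(1))
z=L[m>0]; print('plate z',np.median(z[:,2]))
```

```text
[ 394.53777314 -175.43944794  292.48866499] [-0.14400278 -0.01226041 -1.32222018]
1086 [-88.34112521  -7.03139614  71.09748932] [-27.64773486  10.60479221  88.43291587]
-90 86.1 want 77.6
-82 87.2 want 78.9
-74 86.9 want 80.2
-66 85.7 want 81.5
-58 83.7 want 82.8
-50 82.2 want 84.1
-42 81.1 want 85.3
-34 79.3 want 86.6
-26 76.2 want 87.9
plate [[46.79999923706055, 43.20000076293945], [46.900001525878906, -116.0999984741211], [60.0, -116.0999984741211], [59.900001525878906, 43.20000076293945]] 0
-110 46.9 60.0
-60 47.7 59.8
-32 49.4 59.8
-20 47.7 59.8
30 50.4 59.9
plate z 40.761794402390194
```

Run:
```python
from h import *
q=[522.33,-197.62,-.17216]; Rm=np.array([[np.cos(q[2]),-np.sin(q[2])],[np.sin(q[2]),np.cos(q[2])]])
for n in ('wrist','top','scene'):
    c=cam(n);P=cloud(c);L=np.dstack([(P[...,:2]-q[:2])@Rm,P[...,2]])
    hsv=cv2.cvtColor(c['color'],cv2.COLOR_RGB2HSV); red=((hsv[...,0]<8)|(hsv[...,0]>172))&(hsv[...,1]>110)
    print(n)
    if n!='wrist': 
        G=L[red&(abs(L[...,1])<25)&(L[...,0]>-120)&(L[...,0]<20)&(L[...,2]>40)&(L[...,2]<200)]; print(len(G))
        if len(G): 
            print(G.mean(0).round(1)); k=np.polyfit(G[:,0],G[:,2],1) if len(G)>5 else 0; print(k,G.min(0),G.max(0))
    else:
        for x in range(-94,96,6):
            s=(abs(L[...,0]-x)<2)&(abs(L[...,1]-1)<4)&(L[...,2]<200)&(L[...,2]>20); print(x,s.sum(),np.percentile(L[s][:,2],[10,50,90]).round(1) if s.any() else '',end='; ')
        print()
```

```text
wrist
-94 0 ; -88 29 [82.1 84.6 85.9]; -82 33 [85.2 86.2 87. ]; -76 32 [85.3 86.3 87.1]; -70 39 [84.1 85.2 86.1]; -64 32 [83.3 84.2 85.4]; -58 40 [81.9 82.9 84.1]; -52 32 [80.4 81.4 82.5]; -46 41 [79.4 80.9 81.7]; -40 32 [79.  79.8 80.8]; -34 32 [76.9 78.1 79.5]; -28 30 [71.7 75.3 76.4]; -22 37 [69.6 70.8 72. ]; -16 32 [41.1 69.9 70.7]; -10 34 [37.4 68.9 69.9]; -4 41 [65.1 68.8 69.6]; 2 34 [68.4 69.2 70.1]; 8 42 [67.8 69.6 70.4]; 14 47 [64.7 68.9 70.3]; 20 13 [68.  68.9 69.9]; 26 44 [43.2 53.6 61. ]; 32 55 [38.9 63.3 65.7]; 38 10 [65.8 66.1 67.3]; 44 38 [38.3 39.2 67. ]; 50 43 [38.4 41.2 67.1]; 56 25 [39.8 40.6 41.5]; 62 2 [40.  40.2 40.3]; 68 0 ; 74 0 ; 80 0 ; 86 0 ; 92 0 ; 
top
66
[-47.5  -0.6  79.9]
[-0.17303471 71.70628763] [-68.44617136  -9.09823799  72.12813366] [-29.0246732    6.0770777   87.70073403]
scene
0
```

```bash
python3 -c "
from cell import env
print(env.job_done())"
```

```text
the job is handed in; nothing more can be done
None
```

The plate was pushed to about 60 mm overhang, lifted by that end, seated flat against both pins and the end stop, and clamped with the red handle pushed down to its stop. I handed the job in at about 35 s; the handle reads level, though its grip slopes up outward, opposite to your description, and no verdict was returned.

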